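# Clear the T-track stop and stack the slide boxes for filing

### The job

Clear the stacking plate first: slide the red stop along its T-track out of the open end, lift it off and put it in the blue tray. Then stack every black slide box, lying flat, squarely one on another in a single column centred in the yellow corner marks, long sides along the track, and when all of them are up, finish with the blue carton squarely on top. Leave the bottles and the glass jar standing where they are, and leave everything released and at rest.

Things in the scene. Friction and masses are not known exactly. Their poses are not given: they have to be found in the camera images.
- plate: Fixed dark steel plate, 180 (x) x 130 (y) x 16 mm high, origin: centre of its underside. A T-track runs along its x through the middle: 16 mm slot between 4 mm thick lips, over a channel 34 mm wide, 8 mm high, floor 4 mm above the table. Open at the +x end (x = +90 mm), closed at the other by a grey block. Yellow corner marks outline a 106 x 68 mm place mid-top, long side along x.
- pad (a point): Middle of the yellow-marked place, on the plate's top face (16 mm above the table), straight above the plate's origin. Same axes as the plate.
- open_end (a point): Middle of the track's open end, at the plate's top edge, 90 mm along +x from the pad.
- stop: Red stop captive in the T-track, free to slide, 0.13 kg: steel foot 30 x 30 x 5 mm, stem 12 mm wide, red block 26 (x, along the track) x 34 (y, across) x 40 mm from 16 to 56 mm above the foot's underside, its origin (z up). The foot cannot come up through the slot; it is free once the origin is over 105 mm from the pad toward the open end. Play 2 mm sideways, 3 mm up.
- stop_mid (a point): Middle of the stop's red block, 36 mm above its origin along its z.
- tray: Fixed blue open tray, outside 140 (x) x 120 (y) x 24 mm high, walls and floor 4 mm thick. Origin: centre of its underside.
- box1: Closed black slide-storage box, 96 long (its x) x 58 wide (its y) x 30 mm high, 0.10 to 0.2 kg, white paper label and a small colour patch on top. Origin: centre of its underside; z up. It lies flat on the table at the start. There are 4 to 6 of these identical boxes; an absent one reads None.
- box2: Closed black slide-storage box, 96 long (its x) x 58 wide (its y) x 30 mm high, 0.10 to 0.2 kg, white paper label and a small colour patch on top. Origin: centre of its underside; z up. It lies flat on the table at the start. There are 4 to 6 of these identical boxes; an absent one reads None.
- box3: Closed black slide-storage box, 96 long (its x) x 58 wide (its y) x 30 mm high, 0.10 to 0.2 kg, white paper label and a small colour patch on top. Origin: centre of its underside; z up. It lies flat on the table at the start. There are 4 to 6 of these identical boxes; an absent one reads None.
- box4: Closed black slide-storage box, 96 long (its x) x 58 wide (its y) x 30 mm high, 0.10 to 0.2 kg, white paper label and a small colour patch on top. Origin: centre of its underside; z up. It lies flat on the table at the start. There are 4 to 6 of these identical boxes; an absent one reads None.
- box5: Closed black slide-storage box, 96 long (its x) x 58 wide (its y) x 30 mm high, 0.10 to 0.2 kg, white paper label and a small colour patch on top. Origin: centre of its underside; z up. It lies flat on the table at the start. There are 4 to 6 of these identical boxes; an absent one reads None.
- box6: Closed black slide-storage box, 96 long (its x) x 58 wide (its y) x 30 mm high, 0.10 to 0.2 kg, white paper label and a small colour patch on top. Origin: centre of its underside; z up. It lies flat on the table at the start. There are 4 to 6 of these identical boxes; an absent one reads None.
- carton: Closed blue reagent carton, 110 long (its x) x 60 wide (its y) x 50 mm high, 0.13 to 0.24 kg, white paper label on top. Origin: centre of its underside; z up.
- wash_bottle: Bystander: big white wash bottle, 84 mm across, 190 mm tall. Origin at the centre of its underside.
- dropper: Bystander: small white dropper bottle, 28 mm across, 62 mm tall. Origin at the centre of its underside.
- amber: Bystander: amber glass bottle, 48 mm across, 85 mm tall. Origin at the centre of its underside.
- jar: Bystander: square glass staining jar, 78 mm at its foot, 85 mm tall. Origin at the centre of its underside.

How it is judged:
On the way, in this order (a step that is already met when the one before it is completed fails the run):
1. the red stop is off the track and lies in the blue tray, let go (x of stop_mid in the frame of tray between -0.068 and 0.068 m and y of stop_mid in the frame of tray between -0.058 and 0.058 m and height (world z) of stop_mid below 0.06 m and linear speed of stop below 0.03 m/s and contact force between stop and the fingers below 0.1 N), for 0.2 s.
2. every black box is in the column on the plate, squarely, let go (horizontal distance between each of box1, box2, box3, box4, box5, box6 and pad below 0.01 m and angle between the x axis of each of box1, box2, box3, box4, box5, box6 and the x axis of plate, either way round below 0.12 rad and angle between each of box1, box2, box3, box4, box5, box6's own z axis and vertical below 0.07 rad and height (world z) of each of box1, box2, box3, box4, box5, box6 above 0.01 m and linear speed of each of box1, box2, box3, box4, box5, box6 below 0.03 m/s and contact force between each of box1, box2, box3, box4, box5, box6 and the fingers below 0.1 N), for 0.2 s.
At the end, for the whole second after the job is handed in: Stop in the tray (block middle inside its outline, below 60 mm). All black boxes present and, above them, the carton form one column on the plate: each centre within 10 mm of the pad's middle, long side within 0.12 rad of the track, tilt under 0.07 rad, at rest (x of stop_mid in the frame of tray between -0.068 and 0.068 m and y of stop_mid in the frame of tray between -0.058 and 0.058 m and height (world z) of stop_mid below 0.06 m and linear speed of each of stop, box1, box2, box3, box4, box5, box6, carton below 0.03 m/s and horizontal distance between each of box1, box2, box3, box4, box5, box6, carton and pad below 0.01 m and angle between the x axis of each of box1, box2, box3, box4, box5, box6, carton and the x axis of plate, either way round below 0.12 rad and angle between each of box1, box2, box3, box4, box5, box6, carton's own z axis and vertical below 0.07 rad and height (world z) of each of box1, box2, box3, box4, box5, box6, carton above 0.01 m and z of carton in the frame of box1 above 0.025 m and z of carton in the frame of box2 above 0.025 m and z of carton in the frame of box3 above 0.025 m and z of carton in the frame of box4 above 0.025 m and z of carton in the frame of box5 above 0.025 m and z of carton in the frame of box6 above 0.025 m); the robot touches nothing.
It fails at once if the stop is torn up through the track's lips instead of leaving by the open end (x of stop in the frame of plate between -0.09 and 0.08 m and y of stop in the frame of plate between -0.012 and 0.012 m and z of stop in the frame of plate between 0.01 and 0.016 m).
It fails at once if a bottle or the jar is knocked over or shoved more than 60 mm (angle between any of wash_bottle, dropper, amber, jar's own z axis and vertical above 0.6 rad or distance of any of wash_bottle, dropper, amber, jar from where it was at the start of the episode above 0.06 m).
Of box1, box2, box3, box4, box5, box6 only 4 to 6 are there at a start; the rules pass over those that are not, and their reading is None.
At some moment in a run one of box1, box2, box3, box4, box5, box6, carton may be knocked a few centimetres aside while the robot is not near it.
Once in a run the grip may slacken for a moment while it holds something.
It also fails if it takes over 210 s, if anything falls off the work surface, if the arm or the gripper's body presses on something with over 40 N, if the wrist force passes 120 N, or if a joint passes its speed limit or range.

### The arm

A 6-joint arm with a two-finger parallel gripper is mounted at the origin on the work surface. World frame = base frame: x ahead of the robot, y to its left, z up, the work surface at z = 0. Lengths are in m, angles in rad, forces in N, time in s.
With the tool pointing down it reaches from about 0.325 to 0.875 m from the base axis. Payload 4.4 kg.
Tool frame: the origin (TCP) lies at the very end of the fingers, on their centre line; the grasp point (between the pads) lies 19 mm behind it; z points along the fingers, y is the line along which they close (so a half turn about z gives the same grasp; the last joint's range is limited). The gripper opens to 85 mm and grips with 20 to 120 N. Pads are 22 mm wide; open, the fingers measure 114 mm over their backs; the gripper's body (76 mm by 85 mm) begins 54 mm behind the grasp point. The pads swing forward as they close: fully open they stand 13 mm farther back than shut.
Start: joints at [-1.403, 0.207, 1.542, -0, 1.393, -0.15], TCP at [0.18, -0.546, 0.231] pointing down, gripper open.
Joint ranges: [-2.73, 2.73], [-0.86, 2.22], [0.23, 2.46], [-1.11, 4.25], [0.08, 2.63], [-2.82, 2.82]. Speed limits (rad/s): [2.79, 2.79, 3.14, 3.14, 3.14, 3.14].

### API

Orientations are given as a unit quaternion [x, y, z, w].
In Python, from cell import * gives the robot as it stands.
- The arm moves only by the tool drive_tool, never from a script. Its argument "rows" is a list that holds one entry, the list of rows, each a list of 6 numbers: the shift along the world's x, y, z as a fraction of full scale, then the turn, a rotation vector about the world's x, y, z as a fraction of full scale. In form: [[[tx, ty, tz, ax, ay, az], ...]]. A call has exactly 10 rows; each row is the pose to reach, as a shift and turn from the pose commanded when the call began, turning the shorter way round; what a row does not reach only later rows make up. Full scale, the value 1, is 0.3 m for a shift and 180 degrees for a turn. A row lasts 1/12 s, in which the tool goes at most 41.7 mm and 7.16 degrees, less where a joint would pass 70% of its speed; a pose out of reach is approached as far as the arm can. A call with a number of a shift or a turn outside -1 to 1 is refused whole. A call with a gripper value outside its range is refused whole. "grip" is the closure, from 0 (fully open) to 1 (shut), set as the call begins (left out, the last holds). The fingers move at their own pace and stop on an object; "force" is the grip in N (left out, the last holds). Time passes only in rows, so rows that repeat a pose let the fingers close, or fill a call up. It gives the time, the measured TCP pose, the force, the opening and the grip force at its end, in the units of the state.
- observe(): the state, without advancing time (a new reading comes with each control period).
- camera(name): name is "side" or "top"; returns a dict with "img" (480x640x3 uint8, red, green, blue), "fx", "fy", "cx", "cy" (pixels), "eye" and "rotation" of the camera in the world. Camera axes: x right, y up, looking along -z (the intrinsics and any distortion apply to the point x, -y, -z); pixel columns grow to the right and rows downward; lengths in m; the calibration is good to about 2 mm. A picture is of the moment at which its call begins. There is no depth.
- sign_off(): hands the job in; it is judged then, once.
The state is a dict: "time_s": time; "joint_pos": joint angles; "dq": joint speeds; "joint_torque": joint torques, N m; "tool_pos": TCP position; "tcp_rot": TCP orientation; "contact_force": force on the tool from outside, world axes, zero at the start; "torque": the same for the moment, N m; "finger_gap": finger opening in m; "finger_force": force on a finger pad.
Only numpy, scipy, OpenCV 4.12 (cv2) and the standard library are available. Lean on these libraries where they do the work, as an engineer would, in place of code of your own. Each camera call takes 0.05 s, during which the arm holds its last target. There are 200 camera calls.

## Working session

There is one attempt and no reset: what is moved stays moved. The work goes in short steps, Python scripts to look and compute and a tool call to move; the robot and the scene stay as the last step left them, time stands still between calls to the robot, and variables do not carry over. Pictures are saved under pics/ and viewed, at most 14 in all, crops included, and the job is handed in when it is done.

Besides the shell and the picture viewer there is one more tool, called after ">>>" by a JSON object that holds its "api" and its "payload". drive_tool: Moves the arm, as the interface text tells. Its arguments: {"type":"object","properties":{"rows":{"type":"array","items":{"type":"array","items":{"type":"array","items":{"type":"number"}}}},"grip":{"type":"number"},"force":{"type":"number"}},"required":["rows"]}

```bash
ls; mkdir -p pics; python3 - <<'E'
from cell import *
import cv2
print(observe())
for n in("top","side"):
    c=camera(n);cv2.imwrite(f"pics/{n}0.png",c["img"][:,:,::-1]);print({k:v for k,v in c.items() if k!="img"})
E
```

```text
pics
{'time_s': 0.0, 'joint_pos': array([-1.40348423e+00,  2.07431657e-01,  1.54300486e+00, -1.78217158e-05,
        1.39350937e+00, -1.50490187e-01]), 'dq': array([ 0.00324509, -0.00107189,  0.00109099, -0.0008061 ,  0.0001935 ,
        0.00028239]), 'joint_torque': array([-1.72692908e-03, -3.83038366e+01, -2.91598839e+01, -3.92628917e-04,
        1.07027718e-02,  6.34544961e-06]), 'tool_pos': array([ 0.17953296, -0.54542778,  0.23009502]), 'tcp_rot': array([ 9.87400822e-01,  1.58234740e-01, -1.86653753e-05, -1.17650147e-03]), 'contact_force': array([-0.52334242,  0.03934574,  0.18814749]), 'torque': array([-0.00994571,  0.02604246,  0.03692144]), 'finger_force': 0.0, 'finger_gap': 0.08518718592165057}
{'fx': 458.3299806498022, 'fy': 458.3299806498022, 'cx': 314.1991670178691, 'cy': 231.7701460348082, 'eye': array([0.47877139, 0.02360201, 1.2955068 ]), 'rotation': array([-0.00988041,  0.02176866,  0.70839551, -0.70541074])}
{'fx': 566.6406607551336, 'fy': 566.6406607551336, 'cx': 317.26011608247353, 'cy': 237.38891954289375, 'eye': array([0.22580961, 0.88429491, 0.91303007]), 'rotation': array([-0.07587511,  0.39606437,  0.90108864, -0.15942157])}
```

View pics/top0.png

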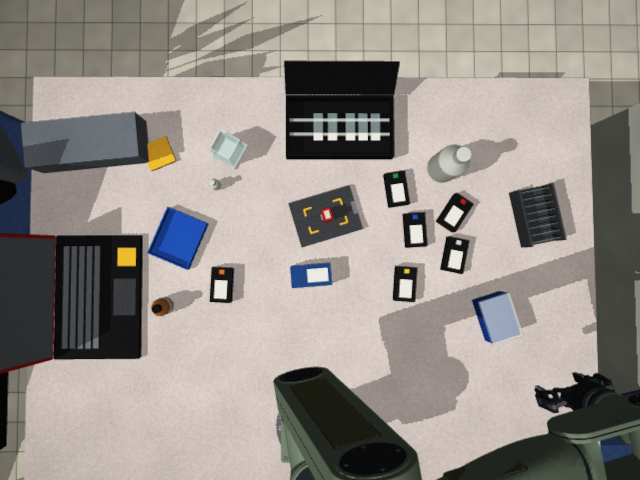

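View pics/side0.png

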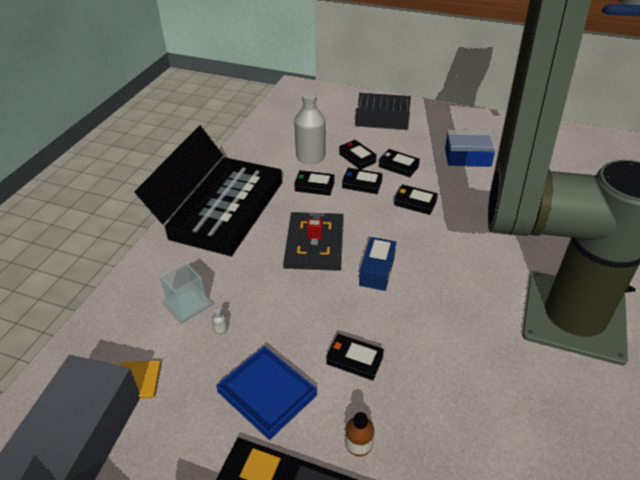

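The top view shows six black boxes: green (397,188), blue (415,229), red (456,211), white (455,254), yellow (405,283) and orange (222,285). The carton is at (311,275), the plate at (326,215) with its open end to the left (+y world), and the tray at (179,237). The blue bin at (497,317) isn't part of the job. Next I'll fit silhouettes for the poses.

```bash
cat > h.py <<'E'
from cell import *
import cv2, numpy as np
from scipy.optimize import minimize
from scipy.spatial.transform import Rotation as R
DIM=dict(box=(.096,.058,.030),carton=(.110,.060,.050),tray=(.140,.120,.024),plate=(.180,.130,.016),stop=(.026,.034,.040))
def proj(c,P):
    p=R.from_quat(c["rotation"]).inv().apply(np.atleast_2d(P)-c["eye"])
    return np.c_[c["cx"]+c["fx"]*p[:,0]/-p[:,2],c["cy"]-c["fy"]*p[:,1]/-p[:,2]]
def unproj(c,u,v,z):
    d=R.from_quat(c["rotation"]).apply([(u-c["cx"])/c["fx"],-(v-c["cy"])/c["fy"],-1])
    return c["eye"]+d*(z-c["eye"][2])/d[2]
def mask(c,kind):
    hsv=cv2.cvtColor(c["img"],cv2.COLOR_RGB2HSV); h,s,v=hsv[...,0].astype(int),hsv[...,1],hsv[...,2]
    if kind=="box": return v<48
    if kind=="plate": return (v<95)
    if kind=="stop": return ((h<8)|(h>172))&(s>140)&(v>80)
    return (h>100)&(h<130)&(s>120)&(v>40)
def corners(kind,x,y,a,z):
    L,W,H=DIM[kind]; k=np.array([[i,j,l] for i in(-.5,.5) for j in(-.5,.5) for l in(0,1)])*[L,W,H]
    return R.from_euler('z',a).apply(k)+[x,y,z]
def fit(cams,kind,guess,z=0.,use=("top","side"),S=8):
    """fit x,y,yaw by silhouette overlap in cams"""
    obs=[]
    for n in use:
        c=cams[n]; q=proj(c,corners(kind,*guess,z)).mean(0)
        m=mask(c,kind).astype(np.uint8); w=46 if n=="top" else 60
        x0,y0=(q-w).astype(int); x0,y0=max(x0,0),max(y0,0)
        m=m[y0:y0+2*w,x0:x0+2*w]
        k,lab,st,_=cv2.connectedComponentsWithStats(m,connectivity=4)
        Hh=np.zeros_like(m); cv2.fillConvexPoly(Hh,cv2.convexHull(np.round(proj(c,corners(kind,*guess,z))-[x0,y0]).astype(np.int32)),1)
        best=max(range(1,k),key=lambda i:((lab==i)&(Hh>0)).sum())
        b=cv2.resize((lab==best).astype(np.float32),None,fx=S,fy=S,interpolation=cv2.INTER_LINEAR)>.5
        pts=cv2.findNonZero(b.astype(np.uint8)); h=np.zeros(b.shape,np.uint8); cv2.fillConvexPoly(h,cv2.convexHull(pts),1)
        obs.append((c,h,x0,y0))
    def cost(p):
        t=0
        for c,h,x0,y0 in obs:
            q=(proj(c,corners(kind,*p,z))-[x0-.5,y0-.5])*S
            r=np.zeros_like(h); cv2.fillConvexPoly(r,cv2.convexHull(np.round(q).astype(np.int32)),1)
            t+=1-(r&h).sum()/(r|h).sum()
        return t/len(obs)
    g=np.array(guess,float); res=None
    for d in(.015,.004):
        sim=np.array([g,g+[d,0,0],g+[0,d,0],g+[0,0,d*15]])
        res=minimize(cost,g,method="Nelder-Mead",options=dict(initial_simplex=sim,xatol=1e-4,fatol=1e-5)); g=res.x
    return g,res.fun
def shoot(): return {n:camera(n) for n in("top","side")}
E
python3 - <<'E'
from h import *
c=shoot(); t=c["top"]
G=dict(green=("box",397,188,1.45),blue=("box",415,229,1.5),red=("box",456,211,2.6),white=("box",455,254,2.9),yellow=("box",405,283,0.1),orange=("box",222,285,3.1),carton=("carton",311,275,1.6),plate=("plate",326,215,1.8),tray=("tray",179,237,1.2),stop=("stop",326,214,1.8))
for n,(k,u,v,a) in G.items():
    z={"stop":.020}.get(n,0); p=unproj(t,u,v,DIM[k][2]+z)
    if k=="box": a={"green":.1,"blue":.05,"red":-.5,"white":-.15}.get(n,a if n!="orange" else 0)
    out=[]
    for use in(("top",),("side",),("top","side")):
        g,f=fit(c,k,(p[0],p[1],a),z,use); out.append((*g.round(4),round(f,3)))
    print(n,p.round(3),*out,sep="\n   ")
for n,u,v in(("amber",160,308),("dropper",215,184),("jar",228,150)): print(n,unproj(t,u,v,.06).round(3))
E
```

```text
green
   [ 0.657 -0.229  0.03 ]
   (np.float64(0.6569), np.float64(-0.229), np.float64(0.1413), np.float64(0.054))
   (np.float64(0.6586), np.float64(-0.233), np.float64(0.2095), np.float64(0.08))
   (np.float64(0.6571), np.float64(-0.2293), np.float64(0.1421), np.float64(0.076))
blue
   [ 0.542 -0.278  0.03 ]
   (np.float64(0.5408), np.float64(-0.2792), np.float64(0.0713), np.float64(0.059))
   (np.float64(0.5454), np.float64(-0.2878), np.float64(0.0456), np.float64(0.519))
   (np.float64(0.5422), np.float64(-0.2797), np.float64(0.0676), np.float64(0.313))
red
   [ 0.592 -0.393  0.03 ]
   (np.float64(0.5891), np.float64(-0.3914), np.float64(-0.6019), np.float64(0.062))
   (np.float64(0.5521), np.float64(-0.3064), np.float64(-0.5414), np.float64(0.516))
   (np.float64(0.5891), np.float64(-0.391), np.float64(-0.6012), np.float64(0.319))
white
   [ 0.472 -0.388  0.03 ]
   (np.float64(0.4708), np.float64(-0.3896), np.float64(-0.2093), np.float64(0.055))
   (np.float64(0.4723), np.float64(-0.3944), np.float64(-0.1295), np.float64(0.096))
   (np.float64(0.4703), np.float64(-0.3905), np.fl
[... 1097 characters left out ...]
819), np.float64(-0.0296), np.float64(1.8607), np.float64(0.02))
tray
   [0.523 0.376 0.024]
   (np.float64(0.5203), np.float64(0.3837), np.float64(0.9639), np.float64(0.222))
   (np.float64(0.522), np.float64(0.3803), np.float64(0.977), np.float64(0.203))
   (np.float64(0.5215), np.float64(0.3816), np.float64(0.9829), np.float64(0.214))
stop
   [ 0.582 -0.029  0.06 ]
   (np.float64(0.5833), np.float64(-0.0322), np.float64(1.8792), np.float64(0.071))
   (np.float64(0.5839), np.float64(-0.0343), np.float64(1.9158), np.float64(0.031))
   (np.float64(0.5835), np.float64(-0.0327), np.float64(1.9011), np.float64(0.073))
amber [0.332 0.414 0.06 ]
dropper [0.664 0.27  0.06 ]
jar [0.757 0.235 0.06 ]
```

Top-view fits are good to about 2–3 mm, so I'll use the top camera only. I'm moving to above the stop, with the fingers closing along the track.

>>> {"api": "drive_tool", "payload": {"rows": [[[0.3,0.4,0,0,0,0],[0.67,0.86,0,0,0,0],[0.67,0.86,0,0,0,0],[0.67,0.86,0,0,0,0],[0.67,0.86,0,0,0,0],[0.67,0.86,0,0,0,0],[0.67,0.86,0,0,0,0],[0.67,0.86,0,0,0,0],[0.67,0.86,0,0,0,0],[0.67,0.86,0,0,0,0]]], "grip": 0}}

```text
time_s: 1.03
tool_pos: [0.3814, -0.2867, 0.2312]
tcp_rot: [0.987, 0.16, -0.0, 0.0]
contact_force: [-1.1, -0.7, 1.4]
finger_gap: 0.0851
finger_force: 0.0
```

>>> {"api": "drive_tool", "payload": {"rows": [[[0.67,0.85,-0.3,0,0,-0.008],[0.67,0.85,-0.3,0,0,-0.008],[0.67,0.85,-0.3,0,0,-0.008],[0.67,0.85,-0.3,0,0,-0.008],[0.67,0.85,-0.3,0,0,-0.008],[0.67,0.85,-0.3,0,0,-0.008],[0.67,0.85,-0.3,0,0,-0.008],[0.67,0.85,-0.3,0,0,-0.008],[0.67,0.85,-0.3,0,0,-0.008],[0.67,0.85,-0.3,0,0,-0.008]]]}}

```text
time_s: 1.87
tool_pos: [0.5818, -0.0329, 0.1396]
tcp_rot: [0.989, 0.147, -0.001, -0.0]
contact_force: [0.2, 0.1, 0.6]
finger_gap: 0.0855
finger_force: 0.0
```

```bash
cat >> h.py <<'E'
def go(x,y,z,psi=None):
    """print shift fractions (and turn) from the measured pose to TCP x,y,z with closing line at psi (mod pi)"""
    o=observe(); p=o["tool_pos"]; r=R.from_quat(o["tcp_rot"]).as_matrix(); cur=np.arctan2(r[1,1],r[0,1])
    tilt=np.degrees(np.arccos(-r[2,2]))
    d=(np.array([x,y,z])-p)/.3
    s="" 
    if psi is not None: s=f"turn {(psi-cur)/np.pi:.3f} (mod 1)"
    print("t",o["time_s"],"pos",p.round(4),"psi",round(cur,3),"q6",round(o["joint_pos"][5],2),"tilt",round(tilt,2),"shift",d.round(3),s,"gap",round(o["finger_gap"],4),"F",o["contact_force"].round(1))
E
python3 -c "
from h import *
go(.583,-.0325,.033,1.863)"
```

```text
t 1.8667 pos [ 0.5818 -0.0329  0.1396] psi -1.276 q6 1.07 tilt 0.15 shift [ 0.004  0.001 -0.355] turn 0.999 (mod 1) gap 0.0855 F [0.2 0.1 0.6]
```

>>> {"api": "drive_tool", "payload": {"rows": [[[0.004,0,-0.1,0,0,0],[0.004,0,-0.2,0,0,0],[0.004,0,-0.28,0,0,0],[0.004,0,-0.33,0,0,0],[0.004,0,-0.35,0,0,0],[0.004,0,-0.35,0,0,0],[0.004,0,-0.35,0,0,0],[0.004,0,-0.35,0,0,0],[0.004,0,-0.35,0,0,0],[0.004,0,-0.35,0,0,0]]]}}

```text
time_s: 2.7
tool_pos: [0.584, -0.0336, 0.0379]
tcp_rot: [0.989, 0.146, 0.001, 0.001]
contact_force: [0.4, -0.7, -0.7]
finger_gap: 0.0856
finger_force: 0.0
```

>>> {"api": "drive_tool", "payload": {"rows": [[[0,0,0,0,0,0],[0,0,0,0,0,0],[0,0,0,0,0,0],[0,0,0,0,0,0],[0,0,0,0,0,0],[0,0,0,0,0,0],[0,0,0,0,0,0],[0,0,0,0,0,0],[0,0,0,0,0,0],[0,0,0,0,0,0]]], "grip": 1, "force": 40}}

```text
time_s: 3.53
tool_pos: [0.583, -0.0331, 0.0364]
tcp_rot: [0.989, 0.146, 0.0, -0.0]
contact_force: [0.6, 1.0, 0.4]
finger_gap: 0.0255
finger_force: 39.9
```

>>> {"api": "drive_tool", "payload": {"rows": [[[-0.006,0.02,0,0,0,0],[-0.018,0.06,0,0,0,0],[-0.03,0.1,0,0,0,0],[-0.045,0.15,0,0,0,0],[-0.06,0.2,0,0,0,0],[-0.075,0.25,0,0,0,0],[-0.09,0.3,0,0,0,0],[-0.105,0.35,0,0,0,0],[-0.118,0.392,0,0,0,0],[-0.118,0.392,0,0,0,0]]]}}

```text
time_s: 4.37
tool_pos: [0.545, 0.0876, 0.0355]
tcp_rot: [0.989, 0.147, -0.001, -0.001]
contact_force: [-0.2, -0.6, -1.3]
finger_gap: 0.0256
finger_force: 39.6
```

```bash
python3 - <<'E'
from h import *
go(.522,.381,.12,None)
c=shoot()
for n,g in c.items():
    q=proj(g,[.55,.09,.06])[0].astype(int); w=80 if n=="top" else 100
    im=g["img"][max(q[1]-w,0):q[1]+w,q[0]-w:q[0]+w,::-1]; cv2.imwrite(f"pics/{n}1.png",cv2.resize(im,(400,400)))
a=np.hstack([cv2.imread("pics/top1.png"),cv2.imread("pics/side1.png")]);cv2.imwrite("pics/s1.png",a)
E
```

```text
t 4.3667 pos [0.545  0.0876 0.0355] psi -1.275 q6 1.28 tilt 0.19 shift [-0.077  0.978  0.282]  gap 0.0256 F [-0.2 -0.6 -1.3]
```

View pics/s1.png

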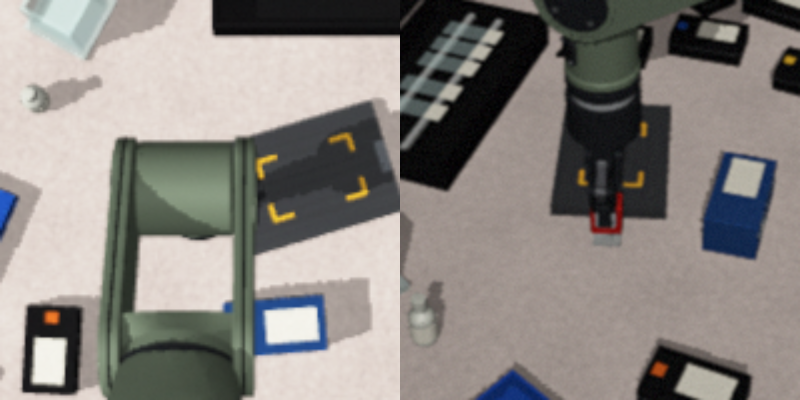

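The crop shows the stop gripped with its foot clear of the track's open end. Next is lifting it over to the tray.

>>> {"api": "drive_tool", "payload": {"rows": [[[-0.006,0.02,0,0,0,0],[-0.012,0.04,0,0,0,0],[-0.012,0.04,0.03,0,0,0],[-0.012,0.04,0.1,0,0,0],[-0.012,0.04,0.2,0,0,0],[-0.012,0.04,0.3,0,0,0],[-0.02,0.15,0.3,0,0,0],[-0.03,0.25,0.3,0,0,0],[-0.04,0.37,0.3,0,0,0],[-0.05,0.48,0.3,0,0,0]]]}}

```text
time_s: 5.3
tool_pos: [0.5328, 0.2295, 0.1276]
tcp_rot: [0.989, 0.145, 0.001, -0.0]
contact_force: [-0.0, -0.1, -1.0]
finger_gap: 0.0252
finger_force: 39.7
```

>>> {"api": "drive_tool", "payload": {"rows": [[[-0.01,0.12,0,0,0,0],[-0.02,0.25,0,0,0,0],[-0.025,0.37,0,0,0,0],[-0.027,0.46,0,0,0,0],[-0.027,0.5,0,0,0,0],[-0.027,0.5,-0.08,0,0,0],[-0.027,0.5,-0.17,0,0,0],[-0.027,0.5,-0.24,0,0,0],[-0.027,0.5,-0.28,0,0,0],[-0.027,0.5,-0.28,0,0,0]]]}}

```text
time_s: 6.13
tool_pos: [0.522, 0.3762, 0.0387]
tcp_rot: [0.989, 0.145, -0.004, 0.001]
contact_force: [-1.1, -0.2, -2.4]
finger_gap: 0.0254
finger_force: 39.7
```

```bash
python3 -c "
from h import *
go(.522,.381,.038,None)"
```

```text
t 6.1333 pos [0.522  0.3762 0.0387] psi -1.279 q6 1.77 tilt 0.44 shift [ 0.     0.016 -0.002]  gap 0.0254 F [-1.1 -0.2 -2.4]
```

>>> {"api": "drive_tool", "payload": {"rows": [[[0,0,0,0,0,0],[0,0,0,0,0,0],[0,0,0,0,0,0],[0,0,0,0,0,0],[0,0,0,0,0,0],[0,0,0,0,0,0],[0,0,0.1,0,0,0],[0,0,0.22,0,0,0],[0,0,0.35,0,0,0],[0,0,0.5,0,0,0]]], "grip": 0}}

```text
time_s: 6.97
tool_pos: [0.5234, 0.3779, 0.1895]
tcp_rot: [0.989, 0.146, -0.001, 0.0]
contact_force: [0.8, 0.2, 0.2]
finger_gap: 0.0853
finger_force: 0.0
```

>>> {"api": "drive_tool", "payload": {"rows": [[[0,0,0.1,0,0,0.39],[0,0,0.1,0,0,0.39],[0,0,0.1,0,0,0.39],[0,0,0.1,0,0,0.39],[0,0,0.1,0,0,0.39],[0,0,0.1,0,0,0.39],[0,0,0.1,0,0,0.39],[0,0,0.1,0,0,0.39],[0,0,0.1,0,0,0.39],[0,0,0.1,0,0,0.39]]]}}

```text
time_s: 7.8
tool_pos: [0.5242, 0.3784, 0.2192]
tcp_rot: [0.724, 0.69, 0.0, 0.0]
contact_force: [-0.3, 0.4, -0.0]
finger_gap: 0.0857
finger_force: 0.0
```

>>> {"api": "drive_tool", "payload": {"rows": [[[-0.2,-0.2,0,0,0,0.39],[-0.2,-0.2,0,0,0,0.39],[-0.2,-0.2,0,0,0,0.39],[-0.2,-0.2,0,0,0,0.39],[-0.2,-0.2,0,0,0,0.39],[-0.2,-0.2,0,0,0,0.39],[-0.2,-0.2,0,0,0,0.39],[-0.2,-0.2,0,0,0,0.39],[-0.2,-0.2,0,0,0,0.39],[-0.2,-0.2,0,0,0,0.39]]]}}

```text
time_s: 8.63
tool_pos: [0.4643, 0.3184, 0.2193]
tcp_rot: [0.195, 0.981, 0.0, 0.0]
contact_force: [-0.3, 0.0, -0.5]
finger_gap: 0.0855
finger_force: 0.0
```

```bash
python3 - <<'E'
from h import *
c=shoot()
g,f=fit(c,"box",(.392,.258,0),0,("side",)); print(g,f)
go(g[0],g[1],.1,g[2]+np.pi/2)
print(fit(c,"stop",(.522,.376,1.87),.02,("side",)))
cv2.imwrite("pics/t2.png",np.hstack([c["top"]["img"][100:380,100:420,::-1],c["side"]["img"][200:480,150:470,::-1]]))
E
```

```text
[ 0.39270791  0.25634721 -0.03185591] 0.06505949086884344
t 8.7333 pos [0.4643 0.3184 0.2192] psi 1.172 q6 -0.72 tilt 0.02 shift [-0.239 -0.207 -0.397] turn 0.117 (mod 1) gap 0.0857 F [ 0.4 -0.2  1.3]
(array([0.52401888, 0.37583336, 1.99710555]), np.float64(0.10239970120451924))
```

View pics/t2.png

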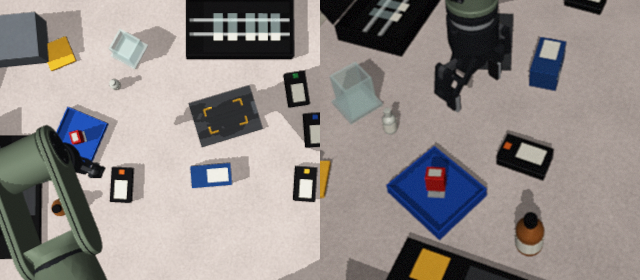

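The stop is standing in the tray. Next, the orange box.

>>> {"api": "drive_tool", "payload": {"rows": [[[-0.12,-0.1,0,0,0,0.06],[-0.239,-0.204,0,0,0,0.12],[-0.239,-0.204,0,0,0,0.12],[-0.239,-0.204,-0.1,0,0,0.12],[-0.239,-0.204,-0.2,0,0,0.12],[-0.239,-0.204,-0.32,0,0,0.12],[-0.239,-0.204,-0.44,0,0,0.12],[-0.239,-0.204,-0.53,0,0,0.12],[-0.239,-0.204,-0.53,0,0,0.12],[-0.239,-0.204,-0.53,0,0,0.12]]]}}

```text
time_s: 9.57
tool_pos: [0.3913, 0.2567, 0.059]
tcp_rot: [0.012, 1.0, -0.001, -0.002]
contact_force: [0.6, -0.2, -0.1]
finger_gap: 0.0853
finger_force: 0.0
```

>>> {"api": "drive_tool", "payload": {"rows": [[[0,0,-0.05,0,0,0],[0,0,-0.1,0,0,0],[0,0,-0.15,0,0,0],[0,0,-0.19,0,0,0],[0,0,-0.195,0,0,0],[0,0,-0.195,0,0,0],[0,0,-0.195,0,0,0],[0,0,-0.195,0,0,0],[0,0,-0.195,0,0,0],[0,0,-0.195,0,0,0]]]}}

```text
time_s: 10.4
tool_pos: [0.3934, 0.2575, 0.0024]
tcp_rot: [0.011, 1.0, 0.0, 0.001]
contact_force: [0.4, -0.7, 0.3]
finger_gap: 0.0854
finger_force: 0.0
```

>>> {"api": "drive_tool", "payload": {"rows": [[[0,0,0,0,0,0],[0,0,0,0,0,0],[0,0,0,0,0,0],[0,0,0,0,0,0],[0,0,0,0,0,0],[0,0,0,0,0,0],[0,0,0,0,0,0],[0,0,0,0,0,0],[0,0,0,0,0,0],[0,0,0,0,0,0]]], "grip": 1, "force": 60}}

```text
time_s: 11.23
tool_pos: [0.3933, 0.2575, 0.002]
tcp_rot: [0.011, 1.0, 0.0, 0.001]
contact_force: [-1.1, -0.5, 5.5]
finger_gap: 0.0573
finger_force: 64.7
```

```bash
python3 - <<'E'
from h import *
go(.5816,-.0293,.12,.292)
c=shoot()
q=proj(c["side"],[.39,.26,.03])[0].astype(int)
cv2.imwrite("pics/s3.png",cv2.resize(c["side"]["img"][q[1]-60:q[1]+60,q[0]-80:q[0]+80,::-1],(640,480)))
E
```

```text
t 11.2333 pos [0.3933 0.2575 0.002 ] psi 1.549 q6 -1.15 tilt 0.07 shift [ 0.628 -0.956  0.393] turn -0.400 (mod 1) gap 0.0573 F [-1.1 -0.5  5.5]
```

View pics/s3.png

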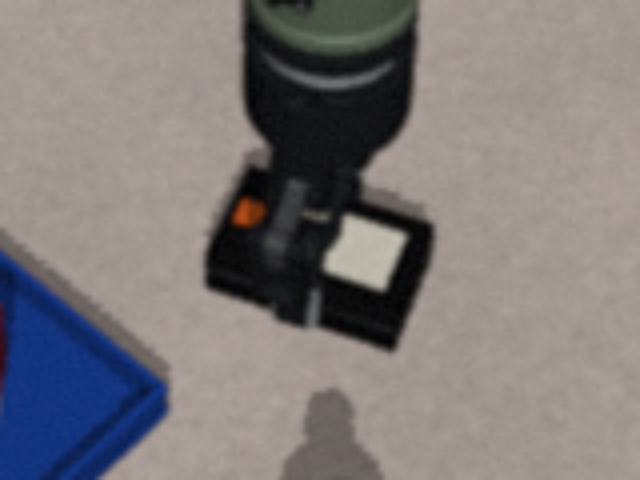

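>>> {"api": "drive_tool", "payload": {"rows": [[[0,0,0.05,0,0,0],[0,0,0.15,0,0,0],[0,0,0.27,0,0,0],[0,0,0.38,0,0,0],[0.03,-0.05,0.43,0,0,-0.03],[0.1,-0.15,0.43,0,0,-0.06],[0.17,-0.25,0.43,0,0,-0.1],[0.24,-0.36,0.43,0,0,-0.14],[0.31,-0.48,0.43,0,0,-0.17],[0.38,-0.58,0.43,0,0,-0.2]]]}}

```text
time_s: 12.17
tool_pos: [0.5064, 0.081, 0.1296]
tcp_rot: [0.322, 0.947, -0.001, -0.001]
contact_force: [1.4, -0.5, -1.2]
finger_gap: 0.057
finger_force: 64.1
```

>>> {"api": "drive_tool", "payload": {"rows": [[[0.05,-0.09,0,0,0,-0.04],[0.1,-0.18,0,0,0,-0.08],[0.15,-0.27,0,0,0,-0.12],[0.2,-0.34,0,0,0,-0.15],[0.24,-0.37,0,0,0,-0.18],[0.248,-0.376,0,0,0,-0.2],[0.248,-0.376,0,0,0,-0.2],[0.248,-0.376,0,0,0,-0.2],[0.248,-0.376,0,0,0,-0.2],[0.248,-0.376,0,0,0,-0.2]]]}}

```text
time_s: 13.0
tool_pos: [0.5802, -0.0289, 0.1299]
tcp_rot: [0.596, 0.803, -0.0, -0.001]
contact_force: [-0.0, -0.4, -1.2]
finger_gap: 0.0569
finger_force: 64.2
```

```bash
python3 - <<'E'
from h import *
go(.5816,-.0293,.02,.292)
E
```

```text
t 13.0 pos [ 0.5802 -0.0289  0.1299] psi 0.294 q6 -0.49 tilt 0.08 shift [ 0.005 -0.001 -0.366] turn -0.001 (mod 1) gap 0.0569 F [-0.  -0.4 -1.2]
```

>>> {"api": "drive_tool", "payload": {"rows": [[[0.005,-0.001,-0.1,0,0,0],[0.005,-0.001,-0.2,0,0,0],[0.005,-0.001,-0.28,0,0,0],[0.005,-0.001,-0.33,0,0,0],[0.005,-0.001,-0.35,0,0,0],[0.005,-0.001,-0.36,0,0,0],[0.005,-0.001,-0.368,0,0,0],[0.005,-0.001,-0.368,0,0,0],[0.005,-0.001,-0.368,0,0,0],[0.005,-0.001,-0.368,0,0,0]]]}}

```text
time_s: 13.83
tool_pos: [0.5837, -0.0301, 0.0215]
tcp_rot: [0.596, 0.803, 0.001, 0.001]
contact_force: [0.3, 0.2, -1.2]
finger_gap: 0.057
finger_force: 64.3
```

>>> {"api": "drive_tool", "payload": {"rows": [[[0,0,0,0,0,0],[0,0,0,0,0,0],[0,0,0,0,0,0],[0,0,0,0,0,0],[0,0,0,0,0,0],[0,0,0,0,0,0],[0,0,0.1,0,0,0],[0,0,0.22,0,0,0],[0,0,0.35,0,0,0],[0,0,0.5,0,0,0]]], "grip": 0}}

```text
time_s: 14.67
tool_pos: [0.5814, -0.0297, 0.167]
tcp_rot: [0.596, 0.803, -0.001, -0.001]
contact_force: [1.5, -0.1, -0.2]
finger_gap: 0.0854
finger_force: 0.0
```

>>> {"api": "drive_tool", "payload": {"rows": [[[-0.1,-0.1,0,0,0,0.04],[-0.2,-0.2,0,0,0,0.08],[-0.3,-0.3,0,0,0,0.12],[-0.4,-0.41,0,0,0,0.16],[-0.5,-0.52,0,0,0,0.2],[-0.6,-0.63,0,0,0,0.24],[-0.7,-0.74,0,0,0,0.28],[-0.78,-0.85,0,0,0,0.32],[-0.8,-0.95,0,0,0,0.36],[-0.8,-1.0,0,0,0,0.38]]]}}

```text
time_s: 15.5
tool_pos: [0.347, -0.3149, 0.1667]
tcp_rot: [0.079, 0.997, 0.0, -0.0]
contact_force: [1.5, -0.6, -0.4]
finger_gap: 0.0854
finger_force: 0.0
```

```bash
cat >> h.py <<'E'
PAD=np.array([.5816,-.0293]); YAW=1.8626
BX=dict(green=(.6569,-.229,.1413),blue=(.5408,-.2792,.0713),red=(.5891,-.3914,-.6019),white=(.4708,-.3896,-.2093),yellow=(.3915,-.2487,-.1))
def stack(c,n,kind="box",use=("top",)):
    """pose error of level n (0 first) relative to the pad: along, across (mm), yaw"""
    z=.016+.03*n; g,f=fit(c,kind,(*PAD,YAW),z,use)
    d=g[:2]-PAD; e=[np.cos(YAW),np.sin(YAW)]
    print("level",n,"dxy mm",(d*1e3).round(1),"along",round(1e3*(d@e),1),"dyaw",round(g[2]-YAW,3),"cost",round(f,3))
def look(c,*names):
    for n in names:
        g,f=fit(c,"box",BX[n],0,("top",)); print(n,g.round(4),round(f,3),"psi",round(g[2]+np.pi/2,3))
    return g
E
python3 - <<'E'
from h import *
c=shoot(); cv2.imwrite("pics/t4.png",np.hstack([c["top"]["img"][100:400,200:540,::-1],c["side"]["img"][100:400,200:540,::-1]]))
g=look(c,"green","blue","red","white","yellow")
# on-plate: black box against dark plate
for n in("top","side"):
    q=proj(c[n],corners("box",*PAD,YAW,.016)).mean(0).astype(int); v=c[n]["img"].max(2)[q[1]-12:q[1]+12:4,q[0]-30:q[0]+30:3]; print(v)
go(g[0],g[1],.06,g[2]+np.pi/2)
E
```

```text
green [ 0.6566 -0.2289  0.1372] 0.055 psi 1.708
blue [ 0.541  -0.2792  0.0646] 0.06 psi 1.635
red [ 0.5891 -0.3914 -0.6017] 0.066 psi 0.969
white [ 0.4708 -0.3896 -0.2093] 0.057 psi 1.361
yellow [ 0.3917 -0.2492 -0.0961] 0.061 psi 1.475
[[ 69  71  67  70  69  66  66  69  68  67  42  35  26  25  25 108  48  47
   48 139]
 [ 71  69  71  69 117 158  36  23  25  23  25 102  26  22  24  23  46  47
   47 103]
 [ 69  70  69 235  26  25 160 229 240 242 240 240  24  26 236 213  35  46
   49  56]
 [ 73  72  70 160  57  26 241 240 240 239 240 241 102  26  24  25  27  64
   47  47]
 [ 72  73  73  70  66  26 213 241 241 239 240 239 154  25  26  26  24 185
   64  69]
 [ 69  72  71  69  69  21  90 175  73  25  25  26  24  53  62 226 233 160
   66  67]]
[[156 155  54  39  40  45  59  10   8   9   5   8   9  20  15  81  42  42
   39  43]
 [154 159  40  39  40  54  70  33 191 180 183 176 167   5  15 157  44  38
   44  37]
 [154 140  37  42  35  44  14  57 188 180 183 182 160   7  16  89  41  43
   41  39]
 [156 117  36  38  40  34   4 110 183 180 182 182 131   8  23  42  37  44
   43  44]
 [161  78  42  44  41  31   8 142 179 186 188 188  76   9  27  42  35  42
   43  48]
 [154  53  42  41  43  26  21  11  13  16  13  15  12  16  34  40  41  42
   44  51]]
t 15.6 pos [ 0.3471 -0.3193  0.1675] psi 1.402 q6 -2.33 tilt 0.22 shift [ 0.149  0.234 -0.358] turn 0.023 (mod 1) gap 0.0854 F [ 0.1  1.1 -0.1]
```

View pics/t4.png

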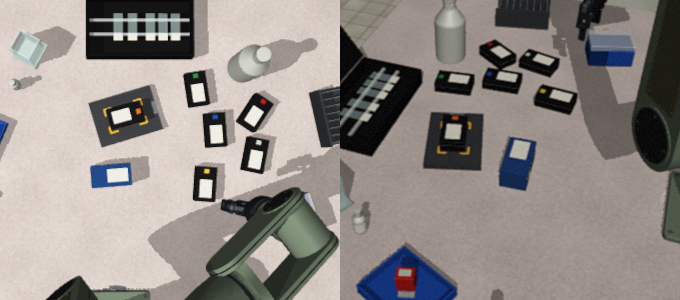

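The orange box is inside the marks. Next I'll pick up yellow at (0.392,-0.249).

>>> {"api": "drive_tool", "payload": {"rows": [[[0.05,0.08,0,0,0,0.02],[0.1,0.16,0,0,0,0.023],[0.149,0.234,0,0,0,0.023],[0.149,0.234,-0.05,0,0,0.023],[0.149,0.234,-0.15,0,0,0.023],[0.149,0.234,-0.26,0,0,0.023],[0.149,0.234,-0.36,0,0,0.023],[0.149,0.234,-0.36,0,0,0.023],[0.149,0.234,-0.36,0,0,0.023],[0.149,0.234,-0.36,0,0,0.023]]]}}

```text
time_s: 16.43
tool_pos: [0.3945, -0.2448, 0.0601]
tcp_rot: [0.046, 0.999, -0.001, 0.001]
contact_force: [-0.3, 0.4, 0.0]
finger_gap: 0.0851
finger_force: 0.0
```

```bash
sed -i 's/kind=="box": return v<48/kind=="box": return v<THR/; s/^DIM=/THR=48\nDIM=/' h.py; python3 - <<'E'
import h; from h import *
go(.3917,-.249,.003,1.475)
c={"top":camera("top")}; h.THR=36; stack(c,0)
E
```

```text
t 16.4333 pos [ 0.3945 -0.2448  0.0601] psi 1.479 q6 -2.22 tilt 0.11 shift [-0.009 -0.014 -0.19 ] turn -0.001 (mod 1) gap 0.0851 F [-0.3  0.4  0. ]
level 0 dxy mm [0.9 1.4] along 1.1 dyaw -0.025 cost 0.038
```

>>> {"api": "drive_tool", "payload": {"rows": [[[-0.009,-0.014,-0.05,0,0,0],[-0.009,-0.014,-0.1,0,0,0],[-0.009,-0.014,-0.15,0,0,0],[-0.009,-0.014,-0.185,0,0,0],[-0.009,-0.014,-0.19,0,0,0],[-0.009,-0.014,-0.19,0,0,0],[-0.009,-0.014,-0.19,0,0,0],[-0.009,-0.014,-0.19,0,0,0],[-0.009,-0.014,-0.19,0,0,0],[-0.009,-0.014,-0.19,0,0,0]]]}}

```text
time_s: 17.32
tool_pos: [0.3912, -0.249, 0.0024]
tcp_rot: [0.046, 0.999, -0.0, 0.001]
contact_force: [-0.1, -0.1, 0.3]
finger_gap: 0.0854
finger_force: 0.0
```

>>> {"api": "drive_tool", "payload": {"rows": [[[0,0,0,0,0,0],[0,0,0,0,0,0],[0,0,0,0,0,0],[0,0,0,0,0,0],[0,0,0,0,0,0],[0,0,0,0,0,0],[0,0,0,0,0,0],[0,0,0,0,0,0],[0,0,0,0,0,0],[0,0,0,0,0,0]]], "grip": 1, "force": 60}}

```text
time_s: 18.15
tool_pos: [0.3912, -0.249, 0.0023]
tcp_rot: [0.046, 0.999, -0.0, 0.0]
contact_force: [-0.3, -0.2, 6.1]
finger_gap: 0.0569
finger_force: 65.4
```

>>> {"api": "drive_tool", "payload": {"rows": [[[0,0,0.05,0,0,0],[0,0,0.15,0,0,0],[0,0,0.27,0,0,0],[0,0,0.38,0,0,0],[0.03,0.05,0.43,0,0,-0.03],[0.1,0.1,0.43,0,0,-0.06],[0.15,0.18,0.43,0,0,-0.1],[0.2,0.25,0.43,0,0,-0.14],[0.27,0.33,0.43,0,0,-0.17],[0.35,0.42,0.43,0,0,-0.2]]]}}

```text
time_s: 18.98
tool_pos: [0.4951, -0.1214, 0.1297]
tcp_rot: [0.355, 0.935, -0.0, -0.001]
contact_force: [-0.9, -0.4, -1.6]
finger_gap: 0.0568
finger_force: 64.7
```

>>> {"api": "drive_tool", "payload": {"rows": [[[0.07,0.08,0,0,0,-0.03],[0.15,0.16,0,0,0,-0.07],[0.22,0.24,0,0,0,-0.11],[0.26,0.29,0,0,0,-0.14],[0.283,0.312,0,0,0,-0.17],[0.283,0.312,0,0,0,-0.177],[0.283,0.312,0,0,0,-0.177],[0.283,0.312,0,0,0,-0.177],[0.283,0.312,0,0,0,-0.177],[0.283,0.312,0,0,0,-0.177]]]}}

```text
time_s: 19.82
tool_pos: [0.58, -0.0298, 0.1306]
tcp_rot: [0.596, 0.803, -0.0, -0.0]
contact_force: [0.8, 0.2, -1.7]
finger_gap: 0.057
finger_force: 64.7
```

```bash
python3 - <<'E'
from h import *
go(.5816,-.0293,.050,.292)
E
```

```text
t 19.8167 pos [ 0.58   -0.0298  0.1306] psi 0.294 q6 -0.49 tilt 0.04 shift [ 0.005  0.002 -0.269] turn -0.001 (mod 1) gap 0.057 F [ 0.8  0.2 -1.7]
```

>>> {"api": "drive_tool", "payload": {"rows": [[[0.005,0.002,-0.06,0,0,0],[0.005,0.002,-0.12,0,0,0],[0.005,0.002,-0.18,0,0,0],[0.005,0.002,-0.23,0,0,0],[0.005,0.002,-0.25,0,0,0],[0.005,0.002,-0.26,0,0,0],[0.005,0.002,-0.27,0,0,0],[0.005,0.002,-0.27,0,0,0],[0.005,0.002,-0.27,0,0,0],[0.005,0.002,-0.27,0,0,0]]]}}

```text
time_s: 20.65
tool_pos: [0.583, -0.0285, 0.0509]
tcp_rot: [0.596, 0.803, 0.0, 0.001]
contact_force: [0.0, 0.5, -1.7]
finger_gap: 0.0568
finger_force: 64.8
```

>>> {"api": "drive_tool", "payload": {"rows": [[[0,0,0,0,0,0],[0,0,0,0,0,0],[0,0,0,0,0,0],[0,0,0,0,0,0],[0,0,0,0,0,0],[0,0,0,0,0,0],[0,0,0.1,0,0,0],[0,0,0.2,0,0,0],[0,0,0.3,0,0,0],[0,0,0.4,0,0,0]]], "grip": 0}}

```text
time_s: 21.48
tool_pos: [0.5818, -0.0282, 0.1708]
tcp_rot: [0.596, 0.803, -0.0, -0.0]
contact_force: [1.4, -0.5, -0.8]
finger_gap: 0.0851
finger_force: 0.0
```

>>> {"api": "drive_tool", "payload": {"rows": [[[-0.1,-0.1,0,0,0,0.04],[-0.2,-0.2,0,0,0,0.08],[-0.3,-0.3,0,0,0,0.12],[-0.4,-0.41,0,0,0,0.16],[-0.5,-0.52,0,0,0,0.2],[-0.6,-0.63,0,0,0,0.24],[-0.65,-0.74,0,0,0,0.28],[-0.7,-0.85,0,0,0,0.32],[-0.7,-0.95,0,0,0,0.34],[-0.7,-1.0,0,0,0,0.34]]]}}

```text
time_s: 22.32
tool_pos: [0.3706, -0.3293, 0.1699]
tcp_rot: [0.102, 0.995, 0.0, -0.0]
contact_force: [1.4, 0.8, -0.4]
finger_gap: 0.0854
finger_force: 0.0
```

```bash
python3 - <<'E'
import h; from h import *
c={"top":camera("top")}; g=look(c,"white"); go(g[0],g[1],.06,g[2]+np.pi/2)
h.THR=36; stack(c,1)
E
```

```text
white [ 0.4708 -0.3896 -0.2093] 0.057 psi 1.361
t 22.3667 pos [ 0.3704 -0.3372  0.1708] psi 1.363 q6 -2.27 tilt 0.49 shift [ 0.335 -0.175 -0.369] turn -0.001 (mod 1) gap 0.0855 F [-0.2 -6.2  0.5]
level 1 dxy mm [0.8 1.2] along 0.9 dyaw -0.006 cost 0.056
```

>>> {"api": "drive_tool", "payload": {"rows": [[[0.11,-0.06,0,0,0,0],[0.22,-0.13,0,0,0,0],[0.331,-0.2,0,0,0,0],[0.331,-0.2,-0.05,0,0,0],[0.331,-0.2,-0.15,0,0,0],[0.331,-0.2,-0.27,0,0,0],[0.331,-0.2,-0.37,0,0,0],[0.331,-0.2,-0.37,0,0,0],[0.331,-0.2,-0.37,0,0,0],[0.331,-0.2,-0.37,0,0,0]]]}}

```text
time_s: 23.2
tool_pos: [0.4725, -0.3892, 0.0605]
tcp_rot: [0.104, 0.995, -0.001, 0.001]
contact_force: [-0.4, -0.7, -0.2]
finger_gap: 0.0854
finger_force: 0.0
```

```bash
python3 - <<'E'
import h; from h import *
go(.4708,-.3896,.003,1.361)
E
```

```text
t 23.2 pos [ 0.4725 -0.3892  0.0605] psi 1.362 q6 -2.19 tilt 0.15 shift [-0.006 -0.001 -0.192] turn -0.000 (mod 1) gap 0.0854 F [-0.4 -0.7 -0.2]
```

>>> {"api": "drive_tool", "payload": {"rows": [[[-0.005,-0.001,-0.05,0,0,0],[-0.005,-0.001,-0.1,0,0,0],[-0.005,-0.001,-0.15,0,0,0],[-0.005,-0.001,-0.185,0,0,0],[-0.005,-0.001,-0.19,0,0,0],[-0.005,-0.001,-0.19,0,0,0],[-0.005,-0.001,-0.19,0,0,0],[-0.005,-0.001,-0.19,0,0,0],[-0.005,-0.001,-0.19,0,0,0],[-0.005,-0.001,-0.19,0,0,0]]]}}

```text
time_s: 24.03
tool_pos: [0.4704, -0.3891, 0.0026]
tcp_rot: [0.104, 0.995, -0.001, 0.001]
contact_force: [0.2, 1.0, 0.2]
finger_gap: 0.0856
finger_force: 0.0
```

>>> {"api": "drive_tool", "payload": {"rows": [[[0,0,0,0,0,0],[0,0,0,0,0,0],[0,0,0,0,0,0],[0,0,0,0,0,0],[0,0,0,0,0,0],[0,0,0,0,0,0],[0,0,0,0,0,0],[0,0,0,0,0,0],[0,0,0,0,0,0],[0,0,0,0,0,0]]], "grip": 1, "force": 60}}

```text
time_s: 24.87
tool_pos: [0.4704, -0.3891, 0.0023]
tcp_rot: [0.104, 0.995, -0.0, 0.0]
contact_force: [1.0, -0.9, 5.1]
finger_gap: 0.0569
finger_force: 66.6
```

>>> {"api": "drive_tool", "payload": {"rows": [[[0,0,0.05,0,0,0],[0,0,0.15,0,0,0],[0,0,0.27,0,0,0],[0,0,0.38,0,0,0],[0.03,0.08,0.48,0,0,-0.03],[0.06,0.17,0.5,0,0,-0.06],[0.09,0.27,0.5,0,0,-0.1],[0.12,0.38,0.5,0,0,-0.14],[0.15,0.5,0.5,0,0,-0.17],[0.19,0.62,0.5,0,0,-0.2]]]}}

```text
time_s: 25.7
tool_pos: [0.5254, -0.2004, 0.1501]
tcp_rot: [0.409, 0.913, 0.0, -0.002]
contact_force: [0.6, -0.2, -1.8]
finger_gap: 0.0569
finger_force: 65.9
```

>>> {"api": "drive_tool", "payload": {"rows": [[[0.04,0.12,0,0,0,-0.03],[0.08,0.24,0,0,0,-0.06],[0.11,0.36,0,0,0,-0.09],[0.15,0.47,0,0,0,-0.12],[0.17,0.55,0,0,0,-0.14],[0.179,0.581,0,0,0,-0.14],[0.179,0.581,0,0,0,-0.14],[0.179,0.581,0,0,0,-0.14],[0.179,0.581,0,0,0,-0.14],[0.179,0.581,0,0,0,-0.14]]]}}

```text
time_s: 26.53
tool_pos: [0.5801, -0.0299, 0.1514]
tcp_rot: [0.596, 0.803, -0.0, -0.0]
contact_force: [0.1, 0.3, -1.3]
finger_gap: 0.057
finger_force: 65.9
```

```bash
python3 - <<'E'
from h import *
go(.5816,-.0293,.080,.292)
E
```

```text
t 26.5333 pos [ 0.5801 -0.0299  0.1514] psi 0.293 q6 -0.49 tilt 0.06 shift [ 0.005  0.002 -0.238] turn -0.000 (mod 1) gap 0.057 F [ 0.1  0.3 -1.3]
```

>>> {"api": "drive_tool", "payload": {"rows": [[[0.005,0.002,-0.06,0,0,0],[0.005,0.002,-0.12,0,0,0],[0.005,0.002,-0.17,0,0,0],[0.005,0.002,-0.2,0,0,0],[0.005,0.002,-0.22,0,0,0],[0.005,0.002,-0.23,0,0,0],[0.005,0.002,-0.238,0,0,0],[0.005,0.002,-0.238,0,0,0],[0.005,0.002,-0.238,0,0,0],[0.005,0.002,-0.238,0,0,0]]]}}

```text
time_s: 27.37
tool_pos: [0.5829, -0.0278, 0.0813]
tcp_rot: [0.596, 0.803, 0.0, 0.001]
contact_force: [0.1, -1.1, -1.5]
finger_gap: 0.0568
finger_force: 66.0
```

>>> {"api": "drive_tool", "payload": {"rows": [[[0,0,0,0,0,0],[0,0,0,0,0,0],[0,0,0,0,0,0],[0,0,0,0,0,0],[0,0,0,0,0,0],[0,0,0,0,0,0],[0,0,0.1,0,0,0],[0,0,0.2,0,0,0],[0,0,0.3,0,0,0],[0,0,0.4,0,0,0]]], "grip": 0}}

```text
time_s: 28.2
tool_pos: [0.5818, -0.0277, 0.2014]
tcp_rot: [0.596, 0.803, -0.0, -0.0]
contact_force: [0.7, -0.4, 0.2]
finger_gap: 0.0852
finger_force: 0.0
```

>>> {"api": "drive_tool", "payload": {"rows": [[[-0.1,-0.1,0,0,0,0.04],[-0.2,-0.2,0,0,0,0.08],[-0.3,-0.3,0,0,0,0.12],[-0.4,-0.41,0,0,0,0.16],[-0.5,-0.52,0,0,0,0.2],[-0.6,-0.63,0,0,0,0.24],[-0.65,-0.74,0,0,0,0.28],[-0.65,-0.84,0,0,0,0.32],[-0.65,-0.89,0,0,0,0.36],[-0.65,-0.9,0,0,0,0.4]]]}}

```text
time_s: 29.03
tool_pos: [0.3858, -0.3031, 0.2011]
tcp_rot: [0.066, 0.998, -0.002, 0.0]
contact_force: [0.0, 1.5, 0.9]
finger_gap: 0.0853
finger_force: 0.0
```

```bash
python3 - <<'E'
import h; from h import *
c={"top":camera("top")}; look(c,"green","red"); g=look(c,"blue"); go(g[0],g[1],.06,g[2]+np.pi/2)
print(unproj(c["top"],462,154,.19),unproj(c["top"],430,165,.0))
h.THR=36; stack(c,2)
E
```

```text
green [ 0.6562 -0.2284  0.1538] 0.064 psi 1.725
red [ 0.5891 -0.3914 -0.6019] 0.062 psi 0.969
blue [ 0.541  -0.2792  0.0646] 0.06 psi 1.635
t 29.0833 pos [ 0.3863 -0.3015  0.2008] psi 1.444 q6 -2.28 tilt 0.14 shift [ 0.516  0.075 -0.469] turn 0.061 (mod 1) gap 0.0855 F [-0.2  0.2 -0.4]
[ 0.71732587 -0.35763866  0.19      ] [ 0.72667729 -0.33050162  0.        ]
level 2 dxy mm [0.1 0.9] along 0.8 dyaw -0.022 cost 0.068
```

>>> {"api": "drive_tool", "payload": {"rows": [[[0.11,0.02,0,0,0,0.03],[0.22,0.04,0,0,0,0.06],[0.33,0.06,0,0,0,0.061],[0.44,0.075,-0.05,0,0,0.061],[0.516,0.075,-0.15,0,0,0.061],[0.516,0.075,-0.27,0,0,0.061],[0.516,0.075,-0.38,0,0,0.061],[0.516,0.075,-0.47,0,0,0.061],[0.516,0.075,-0.47,0,0,0.061],[0.516,0.075,-0.47,0,0,0.061]]]}}

```text
time_s: 29.92
tool_pos: [0.5406, -0.2734, 0.0575]
tcp_rot: [-0.029, 1.0, 0.002, -0.002]
contact_force: [0.7, -0.1, 0.8]
finger_gap: 0.0856
finger_force: 0.0
```

```bash
python3 - <<'E'
import h; from h import *
go(.541,-.2792,.003,1.638)
E
```

```text
t 29.9167 pos [ 0.5406 -0.2734  0.0575] psi 1.63 q6 -2.24 tilt 0.3 shift [ 0.001 -0.019 -0.182] turn 0.003 (mod 1) gap 0.0856 F [ 0.7 -0.1  0.8]
```

>>> {"api": "drive_tool", "payload": {"rows": [[[0.002,-0.019,-0.01,0,0,0],[0.002,-0.019,-0.06,0,0,0],[0.002,-0.019,-0.11,0,0,0],[0.002,-0.019,-0.16,0,0,0],[0.002,-0.019,-0.182,0,0,0],[0.002,-0.019,-0.182,0,0,0],[0.002,-0.019,-0.182,0,0,0],[0.002,-0.019,-0.182,0,0,0],[0.002,-0.019,-0.182,0,0,0],[0.002,-0.019,-0.182,0,0,0]]]}}

```text
time_s: 30.75
tool_pos: [0.5434, -0.2815, 0.006]
tcp_rot: [-0.03, 1.0, -0.001, 0.001]
contact_force: [0.3, -0.1, -0.3]
finger_gap: 0.085
finger_force: 0.0
```

>>> {"api": "drive_tool", "payload": {"rows": [[[0,0,0,0,0,0],[0,0,0,0,0,0],[0,0,0,0,0,0],[0,0,0,0,0,0],[0,0,0,0,0,0],[0,0,0,0,0,0],[0,0,0,0,0,0],[0,0,0,0,0,0],[0,0,0,0,0,0],[0,0,0,0,0,0]]], "grip": 1, "force": 60}}

```text
time_s: 31.58
tool_pos: [0.5431, -0.2813, 0.0053]
tcp_rot: [-0.03, 1.0, -0.0, 0.001]
contact_force: [0.2, 0.1, 5.2]
finger_gap: 0.0566
finger_force: 66.3
```

>>> {"api": "drive_tool", "payload": {"rows": [[[0,0,0.05,0,0,0],[0,0,0.15,0,0,0],[0,0,0.27,0,0,0],[0,0,0.39,0,0,0],[0,0,0.51,0,0,-0.03],[0,0,0.6,0,0,-0.06],[0.01,0.05,0.63,0,0,-0.1],[0.02,0.13,0.63,0,0,-0.14],[0.03,0.22,0.63,0,0,-0.17],[0.05,0.32,0.63,0,0,-0.2]]]}}

```text
time_s: 32.42
tool_pos: [0.5563, -0.1844, 0.1926]
tcp_rot: [0.284, 0.959, -0.0, -0.001]
contact_force: [0.5, 0.2, -2.0]
finger_gap: 0.0568
finger_force: 65.6
```

>>> {"api": "drive_tool", "payload": {"rows": [[[0.02,0.1,0,0,0,-0.04],[0.03,0.2,0,0,0,-0.07],[0.05,0.3,0,0,0,-0.11],[0.07,0.4,0,0,0,-0.15],[0.08,0.48,0,0,0,-0.19],[0.085,0.513,0,0,0,-0.228],[0.085,0.513,0,0,0,-0.228],[0.085,0.513,0,0,0,-0.228],[0.085,0.513,0,0,0,-0.228],[0.085,0.513,0,0,0,-0.228]]]}}

```text
time_s: 33.25
tool_pos: [0.5827, -0.0322, 0.1932]
tcp_rot: [0.599, 0.801, -0.0, -0.0]
contact_force: [0.0, -0.3, -1.2]
finger_gap: 0.0569
finger_force: 65.6
```

```bash
python3 - <<'E'
from h import *
go(.5816,-.0293,.110,.292)
E
```

```text
t 33.25 pos [ 0.5827 -0.0322  0.1932] psi 0.286 q6 -0.49 tilt 0.06 shift [-0.004  0.01  -0.277] turn 0.002 (mod 1) gap 0.0569 F [ 0.  -0.3 -1.2]
```

>>> {"api": "drive_tool", "payload": {"rows": [[[-0.004,0.003,-0.06,0,0,0.002],[-0.004,0.003,-0.12,0,0,0.002],[-0.004,0.003,-0.18,0,0,0.002],[-0.004,0.003,-0.23,0,0,0.002],[-0.004,0.003,-0.25,0,0,0.002],[-0.004,0.003,-0.26,0,0,0.002],[-0.004,0.003,-0.269,0,0,0.002],[-0.004,0.003,-0.269,0,0,0.002],[-0.004,0.003,-0.269,0,0,0.002],[-0.004,0.003,-0.269,0,0,0.002]]]}}

```text
time_s: 34.08
tool_pos: [0.5827, -0.0304, 0.1142]
tcp_rot: [0.597, 0.803, 0.0, 0.001]
contact_force: [0.5, -0.5, -2.2]
finger_gap: 0.0568
finger_force: 65.7
```

>>> {"api": "drive_tool", "payload": {"rows": [[[0,0,0,0,0,0],[0,0,0,0,0,0],[0,0,0,0,0,0],[0,0,0,0,0,0],[0,0,0,0,0,0],[0,0,0,0,0,0],[0,0,0.1,0,0,0],[0,0,0.2,0,0,0],[0,0,0.3,0,0,0],[0,0,0.4,0,0,0]]], "grip": 0}}

```text
time_s: 34.92
tool_pos: [0.5815, -0.0301, 0.2341]
tcp_rot: [0.597, 0.802, -0.0, -0.0]
contact_force: [0.7, 0.1, 0.3]
finger_gap: 0.0853
finger_force: 0.0
```

>>> {"api": "drive_tool", "payload": {"rows": [[[-0.1,-0.1,0,0,0,0.04],[-0.2,-0.2,0,0,0,0.08],[-0.3,-0.3,0,0,0,0.12],[-0.4,-0.41,0,0,0,0.16],[-0.45,-0.52,0,0,0,0.19],[-0.5,-0.64,0,0,0,0.21],[-0.5,-0.77,0,0,0,0.215],[-0.5,-0.89,0,0,0,0.215],[-0.5,-0.95,0,0,0,0.215],[-0.5,-0.95,0,0,0,0.215]]]}}

```text
time_s: 35.75
tool_pos: [0.4312, -0.3199, 0.2333]
tcp_rot: [0.3, 0.954, -0.001, 0.001]
contact_force: [-1.0, -0.4, -0.2]
finger_gap: 0.0852
finger_force: 0.0
```

```bash
python3 - <<'E'
import h; from h import *
c={"top":camera("top")}; look(c,"green"); g=look(c,"red"); go(g[0],g[1],.06,g[2]+np.pi/2)
h.THR=36; stack(c,3)
E
```

```text
green [ 0.6562 -0.2284  0.1538] 0.062 psi 1.725
red [ 0.5891 -0.3914 -0.6017] 0.066 psi 0.969
t 35.8 pos [ 0.4313 -0.3173  0.2329] psi 0.964 q6 -1.76 tilt 0.0 shift [ 0.526 -0.247 -0.576] turn 0.002 (mod 1) gap 0.0854 F [0.  0.3 0.8]
level 3 dxy mm [-0.3 -0.1] along -0.0 dyaw -0.015 cost 0.076
```

>>> {"api": "drive_tool", "payload": {"rows": [[[0.11,-0.05,0,0,0,0.002],[0.22,-0.1,0,0,0,0.002],[0.34,-0.16,0,0,0,0.002],[0.45,-0.21,-0.05,0,0,0.002],[0.524,-0.247,-0.15,0,0,0.002],[0.524,-0.247,-0.27,0,0,0.002],[0.524,-0.247,-0.39,0,0,0.002],[0.524,-0.247,-0.5,0,0,0.002],[0.524,-0.247,-0.576,0,0,0.002],[0.524,-0.247,-0.576,0,0,0.002]]]}}

```text
time_s: 36.63
tool_pos: [0.585, -0.3837, 0.0521]
tcp_rot: [0.293, 0.956, 0.003, -0.007]
contact_force: [-0.9, 2.0, -2.4]
finger_gap: 0.0855
finger_force: 0.0
```

>>> {"api": "drive_tool", "payload": {"rows": [[[0,0,0,0,0,0],[0,0,-0.01,0,0,0],[0,0,-0.03,0,0,0],[0,0,-0.05,0,0,0],[0,0,-0.05,0,0,0],[0,0,-0.05,0,0,0],[0,0,-0.05,0,0,0],[0,0,-0.05,0,0,0],[0,0,-0.05,0,0,0],[0,0,-0.05,0,0,0]]]}}

```text
time_s: 37.47
tool_pos: [0.5892, -0.3894, 0.0455]
tcp_rot: [0.294, 0.956, -0.0, 0.0]
contact_force: [0.1, -0.2, 0.1]
finger_gap: 0.0854
finger_force: 0.0
```

```bash
python3 - <<'E'
import h; from h import *
go(.5891,-.3914,.003,.969)
E
```

```text
t 37.4667 pos [ 0.5892 -0.3894  0.0455] psi 0.974 q6 -1.68 tilt 0.03 shift [-0.    -0.007 -0.142] turn -0.002 (mod 1) gap 0.0854 F [ 0.1 -0.2  0.1]
```

>>> {"api": "drive_tool", "payload": {"rows": [[[0,-0.007,-0.03,0,0,0],[0,-0.007,-0.07,0,0,0],[0,-0.007,-0.11,0,0,0],[0,-0.007,-0.135,0,0,0],[0,-0.007,-0.141,0,0,0],[0,-0.007,-0.141,0,0,0],[0,-0.007,-0.141,0,0,0],[0,-0.007,-0.141,0,0,0],[0,-0.007,-0.141,0,0,0],[0,-0.007,-0.141,0,0,0]]]}}

```text
time_s: 38.3
tool_pos: [0.5896, -0.3917, 0.0038]
tcp_rot: [0.294, 0.956, -0.0, 0.001]
contact_force: [0.6, -0.7, -0.8]
finger_gap: 0.0853
finger_force: 0.0
```

>>> {"api": "drive_tool", "payload": {"rows": [[[0,0,0,0,0,0],[0,0,0,0,0,0],[0,0,0,0,0,0],[0,0,0,0,0,0],[0,0,0,0,0,0],[0,0,0,0,0,0],[0,0,0,0,0,0],[0,0,0,0,0,0],[0,0,0,0,0,0],[0,0,0,0,0,0]]], "grip": 1, "force": 60}}

```text
time_s: 39.13
tool_pos: [0.5895, -0.3917, 0.0036]
tcp_rot: [0.294, 0.956, -0.0, 0.001]
contact_force: [0.3, -0.1, 5.2]
finger_gap: 0.0568
finger_force: 67.0
```

>>> {"api": "drive_tool", "payload": {"rows": [[[0,0,0.05,0,0,0],[0,0,0.15,0,0,0],[0,0,0.27,0,0,0],[0,0,0.39,0,0,0],[0,0,0.51,0,0,0],[0,0,0.62,0,0,0],[0,0.05,0.7,0,0,-0.02],[0,0.13,0.72,0,0,-0.05],[0,0.22,0.72,0,0,-0.08],[0,0.33,0.72,0,0,-0.1]]]}}

```text
time_s: 39.97
tool_pos: [0.5885, -0.2925, 0.2199]
tcp_rot: [0.443, 0.897, -0.0, 0.0]
contact_force: [0.6, -0.6, -1.3]
finger_gap: 0.0567
finger_force: 66.5
```

>>> {"api": "drive_tool", "payload": {"rows": [[[0,0.12,0,0,0,-0.02],[-0.01,0.24,0,0,0,-0.05],[-0.01,0.37,0,0,0,-0.08],[-0.02,0.5,0,0,0,-0.1],[-0.02,0.62,0,0,0,-0.115],[-0.025,0.73,0,0,0,-0.115],[-0.025,0.82,0,0,0,-0.115],[-0.025,0.875,0,0,0,-0.115],[-0.025,0.875,0,0,0,-0.115],[-0.025,0.875,0,0,0,-0.115]]]}}

```text
time_s: 40.8
tool_pos: [0.5807, -0.0289, 0.2185]
tcp_rot: [0.593, 0.805, -0.001, -0.001]
contact_force: [-0.6, -0.1, -0.4]
finger_gap: 0.0569
finger_force: 66.5
```

```bash
python3 - <<'E'
from h import *
go(.5816,-.0293,.140,.292)
E
```

```text
t 40.8 pos [ 0.5807 -0.0289  0.2185] psi 0.301 q6 -0.5 tilt 0.1 shift [ 0.003 -0.001 -0.262] turn -0.003 (mod 1) gap 0.0569 F [-0.6 -0.1 -0.4]
```

>>> {"api": "drive_tool", "payload": {"rows": [[[0.003,-0.001,-0.06,0,0,-0.003],[0.003,-0.001,-0.12,0,0,-0.003],[0.003,-0.001,-0.17,0,0,-0.003],[0.003,-0.001,-0.22,0,0,-0.003],[0.003,-0.001,-0.24,0,0,-0.003],[0.003,-0.001,-0.25,0,0,-0.003],[0.003,-0.001,-0.26,0,0,-0.003],[0.003,-0.001,-0.26,0,0,-0.003],[0.003,-0.001,-0.26,0,0,-0.003],[0.003,-0.001,-0.26,0,0,-0.003]]]}}

```text
time_s: 41.63
tool_pos: [0.5832, -0.0304, 0.142]
tcp_rot: [0.598, 0.802, 0.0, 0.001]
contact_force: [0.7, 0.3, -0.9]
finger_gap: 0.0569
finger_force: 66.5
```

>>> {"api": "drive_tool", "payload": {"rows": [[[0,0,0,0,0,0],[0,0,0,0,0,0],[0,0,0,0,0,0],[0,0,0,0,0,0],[0,0,0,0,0,0],[0,0,0,0,0,0],[0,0,0.1,0,0,0],[0,0,0.2,0,0,0],[0,0,0.3,0,0,0],[0,0,0.4,0,0,0]]], "grip": 0}}

```text
time_s: 42.47
tool_pos: [0.5821, -0.0301, 0.262]
tcp_rot: [0.598, 0.802, -0.0, -0.0]
contact_force: [0.3, -0.0, -0.2]
finger_gap: 0.0855
finger_force: 0.0
```

>>> {"api": "drive_tool", "payload": {"rows": [[[-0.1,-0.1,0,0,0,0.04],[-0.2,-0.2,0,0,0,0.08],[-0.3,-0.3,0,0,0,0.12],[-0.35,-0.42,0,0,0,0.16],[-0.4,-0.54,0,0,0,0.2],[-0.4,-0.67,0,0,0,0.24],[-0.4,-0.8,0,0,0,0.28],[-0.4,-0.88,0,0,0,0.32],[-0.4,-0.9,0,0,0,0.36],[-0.4,-0.9,0,0,0,0.4]]]}}

```text
time_s: 43.3
tool_pos: [0.4619, -0.3032, 0.2607]
tcp_rot: [0.047, 0.999, -0.0, -0.0]
contact_force: [1.0, 0.4, 0.3]
finger_gap: 0.0855
finger_force: 0.0
```

```bash
python3 - <<'E'
import h; from h import *
c={"top":camera("top")}; g=look(c,"green"); go(g[0],g[1],.06,g[2]+np.pi/2)
h.THR=36; stack(c,4)
E
```

```text
green [ 0.6563 -0.2285  0.1568] 0.061 psi 1.728
t 43.35 pos [ 0.462  -0.3018  0.2607] psi 1.481 q6 -2.22 tilt 0.02 shift [ 0.648  0.244 -0.669] turn 0.078 (mod 1) gap 0.0853 F [-0.4  0.1  0.3]
level 4 dxy mm [-0.2 -1.1] along -1.0 dyaw 0.01 cost 0.116
```

>>> {"api": "drive_tool", "payload": {"rows": [[[0.12,0.05,0,0,0,0.03],[0.24,0.09,0,0,0,0.06],[0.36,0.14,0,0,0,0.075],[0.48,0.18,-0.05,0,0,0.075],[0.6,0.22,-0.13,0,0,0.075],[0.645,0.24,-0.25,0,0,0.075],[0.645,0.242,-0.37,0,0,0.075],[0.645,0.242,-0.49,0,0,0.075],[0.645,0.242,-0.6,0,0,0.075],[0.645,0.242,-0.669,0,0,0.075]]]}}

```text
time_s: 44.18
tool_pos: [0.6535, -0.2253, 0.0551]
tcp_rot: [-0.069, 0.998, 0.002, -0.003]
contact_force: [-0.0, 0.2, -0.8]
finger_gap: 0.0856
finger_force: 0.0
```

>>> {"api": "drive_tool", "payload": {"rows": [[[0,0,0,0,0,0],[0,0,-0.01,0,0,0],[0,0,-0.03,0,0,0],[0,0,-0.05,0,0,0],[0,0,-0.05,0,0,0],[0,0,-0.05,0,0,0],[0,0,-0.05,0,0,0],[0,0,-0.05,0,0,0],[0,0,-0.05,0,0,0],[0,0,-0.05,0,0,0]]]}}

```text
time_s: 45.02
tool_pos: [0.6562, -0.2276, 0.0457]
tcp_rot: [-0.069, 0.998, -0.0, 0.0]
contact_force: [0.1, -0.7, -0.2]
finger_gap: 0.0853
finger_force: 0.0
```

```bash
python3 - <<'E'
import h; from h import *
go(.6565,-.2287,.0035,1.718)
E
```

```text
t 45.0167 pos [ 0.6562 -0.2276  0.0457] psi 1.71 q6 -2.17 tilt 0.04 shift [ 0.001 -0.004 -0.141] turn 0.003 (mod 1) gap 0.0853 F [ 0.1 -0.7 -0.2]
```

>>> {"api": "drive_tool", "payload": {"rows": [[[0.001,-0.004,-0.03,0,0,0.003],[0.001,-0.004,-0.07,0,0,0.003],[0.001,-0.004,-0.11,0,0,0.003],[0.001,-0.004,-0.135,0,0,0.003],[0.001,-0.004,-0.14,0,0,0.003],[0.001,-0.004,-0.14,0,0,0.003],[0.001,-0.004,-0.14,0,0,0.003],[0.001,-0.004,-0.14,0,0,0.003],[0.001,-0.004,-0.14,0,0,0.003],[0.001,-0.004,-0.14,0,0,0.003]]]}}

```text
time_s: 45.85
tool_pos: [0.6568, -0.229, 0.0041]
tcp_rot: [-0.074, 0.997, -0.0, 0.001]
contact_force: [-0.5, -0.2, 0.4]
finger_gap: 0.0853
finger_force: 0.0
```

>>> {"api": "drive_tool", "payload": {"rows": [[[0,0,0,0,0,0],[0,0,0,0,0,0],[0,0,0,0,0,0],[0,0,0,0,0,0],[0,0,0,0,0,0],[0,0,0,0,0,0],[0,0,0,0,0,0],[0,0,0,0,0,0],[0,0,0,0,0,0],[0,0,0,0,0,0]]], "grip": 1, "force": 60}}

```text
time_s: 46.68
tool_pos: [0.6568, -0.2291, 0.004]
tcp_rot: [-0.074, 0.997, -0.0, 0.001]
contact_force: [0.5, 0.1, 5.1]
finger_gap: 0.0568
finger_force: 67.5
```

>>> {"api": "drive_tool", "payload": {"rows": [[[0,0,0.05,0,0,0],[0,0,0.15,0,0,0],[0,0,0.27,0,0,-0.02],[0,0,0.38,0,0,-0.04],[0,0,0.49,0,0,-0.07],[0,0,0.6,0,0,-0.1],[0,0,0.7,0,0,-0.13],[0,0,0.79,0,0,-0.16],[0,0,0.83,0,0,-0.19],[0,0,0.83,0,0,-0.22]]]}}

```text
time_s: 47.52
tool_pos: [0.6576, -0.2292, 0.2575]
tcp_rot: [0.27, 0.963, -0.001, 0.003]
contact_force: [0.6, -0.5, -1.1]
finger_gap: 0.057
finger_force: 66.8
```

>>> {"api": "drive_tool", "payload": {"rows": [[[-0.03,0.08,0,0,0,-0.03],[-0.07,0.18,0,0,0,-0.06],[-0.11,0.29,0,0,0,-0.1],[-0.15,0.4,0,0,0,-0.13],[-0.19,0.51,0,0,0,-0.17],[-0.23,0.61,0,0,0,-0.2],[-0.25,0.665,0,0,0,-0.232],[-0.25,0.665,0,0,0,-0.232],[-0.25,0.665,0,0,0,-0.232],[-0.25,0.665,0,0,0,-0.232]]]}}

```text
time_s: 48.35
tool_pos: [0.5809, -0.0296, 0.2519]
tcp_rot: [0.593, 0.805, -0.0, -0.0]
contact_force: [-1.2, -0.2, -1.6]
finger_gap: 0.0567
finger_force: 66.8
```

```bash
python3 - <<'E'
from h import *
go(.5816,-.0293,.170,.292)
E
```

```text
t 48.35 pos [ 0.5809 -0.0296  0.2519] psi 0.3 q6 -0.5 tilt 0.06 shift [ 0.002  0.001 -0.273] turn -0.003 (mod 1) gap 0.0567 F [-1.2 -0.2 -1.6]
```

>>> {"api": "drive_tool", "payload": {"rows": [[[0.002,0.001,-0.06,0,0,-0.003],[0.002,0.001,-0.12,0,0,-0.003],[0.002,0.001,-0.18,0,0,-0.003],[0.002,0.001,-0.23,0,0,-0.003],[0.002,0.001,-0.25,0,0,-0.003],[0.002,0.001,-0.26,0,0,-0.003],[0.002,0.001,-0.27,0,0,-0.003],[0.002,0.001,-0.27,0,0,-0.003],[0.002,0.001,-0.27,0,0,-0.003],[0.002,0.001,-0.27,0,0,-0.003]]]}}

```text
time_s: 49.18
tool_pos: [0.5827, -0.0292, 0.1724]
tcp_rot: [0.598, 0.802, 0.0, 0.001]
contact_force: [-0.2, -0.6, -1.8]
finger_gap: 0.0567
finger_force: 66.9
```

>>> {"api": "drive_tool", "payload": {"rows": [[[0,0,0,0,0,0],[0,0,0,0,0,0],[0,0,0,0,0,0],[0,0,0,0,0,0],[0,0,0,0,0,0],[0,0,0,0,0,0],[0,0,0.1,0,0,0],[0,0,0.2,0,0,0],[0,0,0.3,0,0,0],[0,0,0.4,0,0,0]]], "grip": 0}}

```text
time_s: 50.02
tool_pos: [0.5816, -0.0289, 0.2924]
tcp_rot: [0.598, 0.802, -0.0, -0.0]
contact_force: [0.8, -0.4, 0.9]
finger_gap: 0.0852
finger_force: 0.0
```

>>> {"api": "drive_tool", "payload": {"rows": [[[-0.05,-0.1,0,0,0,-0.03],[-0.1,-0.2,0,0,0,-0.066],[-0.2,-0.3,0,0,0,-0.066],[-0.3,-0.42,0,0,0,-0.066],[-0.4,-0.54,0,0,0,-0.066],[-0.4,-0.67,0,0,0,-0.066],[-0.4,-0.8,0,0,0,-0.066],[-0.4,-0.88,0,0,0,-0.066],[-0.4,-0.9,0,0,0,-0.066],[-0.4,-0.9,0,0,0,-0.066]]]}}

```text
time_s: 50.85
tool_pos: [0.4613, -0.3008, 0.2909]
tcp_rot: [0.679, 0.734, -0.0, -0.0]
contact_force: [-0.0, 0.3, 0.4]
finger_gap: 0.0855
finger_force: 0.0
```

```bash
python3 - <<'E'
import h; from h import *
c=shoot(); g,f=fit(c,"carton",(.4168,.013,1.656),0,("top",)); print(g,f); print(fit(c,"carton",(.4168,.013,1.656),0,("side",)))
go(g[0],g[1],.09,g[2]-np.pi/2)
h.THR=36; stack(c,5); stack(c,5,use=("side",))
cv2.imwrite("pics/t9.png",np.hstack([c["top"]["img"][90:390,100:440,::-1],c["side"]["img"][50:350,200:540,::-1]]))
E
```

```text
[0.41682067 0.01247379 1.63751698] 0.031585703668671083
(array([0.41834156, 0.00985503, 1.68255996]), np.float64(0.05980097831335418))
t 50.95 pos [ 0.4618 -0.2982  0.2909] psi 0.082 q6 -0.81 tilt 0.08 shift [-0.15   1.036 -0.67 ] turn -0.005 (mod 1) gap 0.0853 F [-0.   0.3 -0.7]
level 5 dxy mm [-0.8  0.3] along 0.5 dyaw 0.003 cost 0.116
level 5 dxy mm [-42.3 115.2] along 122.5 dyaw 0.034 cost 0.446
```

View pics/t9.png

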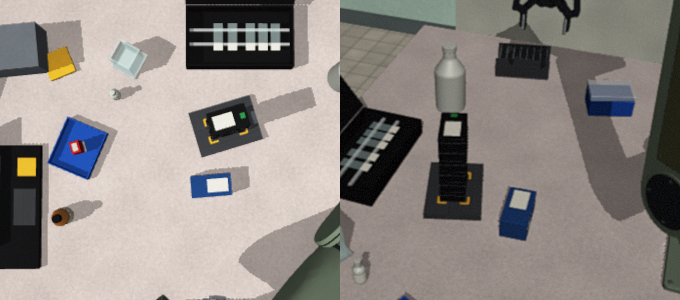

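The top and side views show all six boxes in one straight column on the marks, with the carton still at (211,185) in the crop. Next, the carton.

>>> {"api": "drive_tool", "payload": {"rows": [[[-0.02,0.1,0,0,0,0],[-0.04,0.22,0,0,0,0],[-0.06,0.34,0,0,0,0],[-0.08,0.46,0,0,0,0],[-0.1,0.58,0,0,0,0],[-0.12,0.7,0,0,0,0],[-0.14,0.82,0,0,0,0],[-0.15,0.93,0,0,0,0],[-0.15,1.0,0,0,0,0],[-0.15,1.0,0,0,0,0]]]}}

```text
time_s: 51.78
tool_pos: [0.4155, 0.0061, 0.2914]
tcp_rot: [0.674, 0.738, 0.001, -0.001]
contact_force: [0.5, 0.2, 0.2]
finger_gap: 0.0855
finger_force: 0.0
```

>>> {"api": "drive_tool", "payload": {"rows": [[[0,0.04,0,0,0,0],[0,0.04,-0.08,0,0,0],[0,0.04,-0.18,0,0,0],[0,0.04,-0.3,0,0,0],[0,0.04,-0.42,0,0,0],[0,0.04,-0.54,0,0,0],[0,0.04,-0.63,0,0,0],[0,0.04,-0.67,0,0,0],[0,0.04,-0.67,0,0,0],[0,0.04,-0.67,0,0,0]]]}}

```text
time_s: 52.62
tool_pos: [0.4161, 0.0135, 0.0899]
tcp_rot: [0.677, 0.736, -0.0, -0.001]
contact_force: [0.1, 0.1, 0.1]
finger_gap: 0.0854
finger_force: 0.0
```

```bash
python3 - <<'E'
from h import *
go(.417,.012,.012,.085)
E
```

```text
t 52.6167 pos [0.4161 0.0135 0.0899] psi 0.083 q6 -0.26 tilt 0.1 shift [ 0.003 -0.005 -0.26 ] turn 0.001 (mod 1) gap 0.0854 F [0.1 0.1 0.1]
```

>>> {"api": "drive_tool", "payload": {"rows": [[[0.003,-0.005,-0.06,0,0,0],[0.003,-0.005,-0.12,0,0,0],[0.003,-0.005,-0.18,0,0,0],[0.003,-0.005,-0.23,0,0,0],[0.003,-0.005,-0.26,0,0,0],[0.003,-0.005,-0.26,0,0,0],[0.003,-0.005,-0.26,0,0,0],[0.003,-0.005,-0.26,0,0,0],[0.003,-0.005,-0.26,0,0,0],[0.003,-0.005,-0.26,0,0,0]]]}}

```text
time_s: 53.45
tool_pos: [0.4188, 0.0114, 0.0133]
tcp_rot: [0.677, 0.736, 0.001, 0.001]
contact_force: [-0.7, 0.2, 0.5]
finger_gap: 0.0854
finger_force: 0.0
```

>>> {"api": "drive_tool", "payload": {"rows": [[[0,0,0,0,0,0],[0,0,0,0,0,0],[0,0,0,0,0,0],[0,0,0,0,0,0],[0,0,0,0,0,0],[0,0,0,0,0,0],[0,0,0,0,0,0],[0,0,0,0,0,0],[0,0,0,0,0,0],[0,0,0,0,0,0]]], "grip": 1, "force": 60}}

```text
time_s: 54.28
tool_pos: [0.4184, 0.0114, 0.0128]
tcp_rot: [0.677, 0.736, 0.0, 0.0]
contact_force: [0.4, -0.5, 5.0]
finger_gap: 0.0591
finger_force: 65.9
```

>>> {"api": "drive_tool", "payload": {"rows": [[[0,0,0.05,0,0,0],[0,0,0.13,0,0,0],[0,0,0.23,0,0,0],[0,0,0.33,0,0,0],[0,0,0.44,0,0,0],[0,0,0.55,0,0,0],[0,0,0.66,0,0,0],[0,0,0.76,0,0,0.03],[0,0,0.83,0,0,0.066],[0,0,0.86,0,0,0.066]]]}}

```text
time_s: 55.12
tool_pos: [0.4191, 0.0114, 0.2733]
tcp_rot: [0.597, 0.802, 0.001, 0.002]
contact_force: [0.9, -0.2, -0.7]
finger_gap: 0.0594
finger_force: 65.3
```

```bash
python3 - <<'E'
from h import *
go(.5816,-.0293,.27,.292)
E
```

```text
t 55.1167 pos [0.4191 0.0114 0.2733] psi 0.292 q6 -0.47 tilt 0.31 shift [ 0.542 -0.136 -0.011] turn 0.000 (mod 1) gap 0.0594 F [ 0.9 -0.2 -0.7]
```

>>> {"api": "drive_tool", "payload": {"rows": [[[0.07,-0.02,0,0,0,0],[0.17,-0.04,0,0,0,0],[0.27,-0.07,0,0,0,0],[0.37,-0.09,0,0,0,0],[0.46,-0.115,0,0,0,0],[0.52,-0.13,0,0,0,0],[0.543,-0.136,0,0,0,0],[0.543,-0.136,0,0,0,0],[0.543,-0.136,0,0,0,0],[0.543,-0.136,0,0,0,0]]]}}

```text
time_s: 55.95
tool_pos: [0.5792, -0.0287, 0.2693]
tcp_rot: [0.598, 0.802, -0.001, -0.001]
contact_force: [-0.2, 0.5, -1.9]
finger_gap: 0.0592
finger_force: 65.4
```

```bash
python3 - <<'E'
from h import *
go(.5816,-.0293,.2098,.292)
E
```

```text
t 55.95 pos [ 0.5792 -0.0287  0.2693] psi 0.289 q6 -0.49 tilt 0.15 shift [ 0.008 -0.002 -0.198] turn 0.001 (mod 1) gap 0.0592 F [-0.2  0.5 -1.9]
```

>>> {"api": "drive_tool", "payload": {"rows": [[[0.006,-0.002,-0.04,0,0,0],[0.006,-0.002,-0.08,0,0,0],[0.006,-0.002,-0.12,0,0,0],[0.006,-0.002,-0.155,0,0,0],[0.006,-0.002,-0.175,0,0,0],[0.006,-0.002,-0.187,0,0,0],[0.006,-0.002,-0.195,0,0,0],[0.006,-0.002,-0.198,0,0,0],[0.006,-0.002,-0.198,0,0,0],[0.006,-0.002,-0.198,0,0,0]]]}}

```text
time_s: 56.78
tool_pos: [0.5829, -0.0299, 0.2115]
tcp_rot: [0.598, 0.802, 0.0, 0.001]
contact_force: [-0.3, 0.2, -1.4]
finger_gap: 0.0594
finger_force: 65.4
```

>>> {"api": "drive_tool", "payload": {"rows": [[[0,0,0,0,0,0],[0,0,0,0,0,0],[0,0,0,0,0,0],[0,0,0,0,0,0],[0,0,0,0,0,0],[0,0,0,0,0,0],[0,0,0.1,0,0,0],[0,0,0.2,0,0,0],[0,0,0.3,0,0,0],[0,0,0.4,0,0,0]]], "grip": 0}}

```text
time_s: 57.62
tool_pos: [0.5822, -0.0298, 0.332]
tcp_rot: [0.598, 0.802, -0.0, -0.0]
contact_force: [0.4, -0.4, -0.1]
finger_gap: 0.0856
finger_force: 0.0
```

>>> {"api": "drive_tool", "payload": {"rows": [[[0,-0.08,0,0,0,0],[-0.1,-0.2,0,0,0,0],[-0.2,-0.3,0,0,0,0],[-0.3,-0.42,0,0,0,0],[-0.4,-0.54,0,0,0,0],[-0.4,-0.67,0,0,0,0],[-0.4,-0.8,0,0,0,0],[-0.4,-0.88,0,0,0,0],[-0.4,-0.9,0,0,0,0],[-0.4,-0.9,0,0,0,0]]]}}

```text
time_s: 58.45
tool_pos: [0.4619, -0.3018, 0.3304]
tcp_rot: [0.599, 0.801, 0.0, -0.0]
contact_force: [0.1, 0.4, 0.0]
finger_gap: 0.0854
finger_force: 0.0
```

```bash
python3 - <<'E'
import h; from h import *
c=shoot(); stack(c,6,"carton"); go(.4,-.3,.3)
cv2.imwrite("pics/t10.png",np.hstack([c["top"]["img"][90:390,100:440,::-1],c["side"]["img"][50:350,200:540,::-1]]))
E
```

```text
level 6 dxy mm [1.8 0.8] along 0.2 dyaw -0.003 cost 0.028
t 58.55 pos [ 0.4625 -0.2991  0.3306] psi 0.29 q6 -1.02 tilt 0.08 shift [-0.208 -0.003 -0.102]  gap 0.0857 F [-0.6  0.3  0.5]
```

View pics/t10.png

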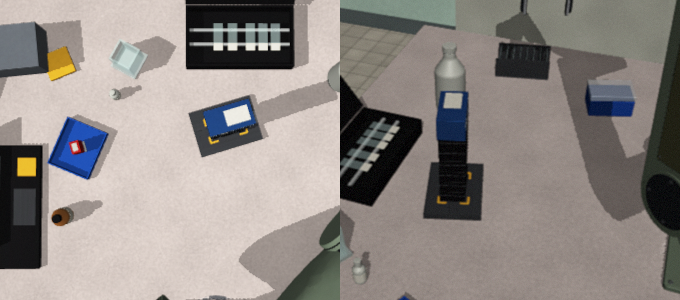

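The carton sits square on the straight column, at (453,115) in the side crop. The stop is in the tray at (77,147), and the bottles and jar haven't moved. I'm handing it in.

```bash
python3 -c "
from cell import *
print(sign_off())"
```

```text
the job is handed in; nothing more can be done
None
```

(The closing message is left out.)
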